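Stand the postal tubes in their holders

ROBOT

A 7-joint arm with a two-finger parallel gripper is mounted at the origin on the work surface. World frame = base frame: x ahead of the robot, y to its left, z up, the work surface at z = 0. Lengths are in m, angles in rad, forces in N, time in s.
With the tool pointing down it reaches from about 0.425 to 0.925 m from the base axis. Payload 6.8 kg.
Tool frame: the origin (TCP) lies midway between the tips of the shut fingers; the grasp point (between the pads) lies r.grip_point_offset behind it (r.grip_point_offset is the distance from the TCP to the grasp point, in m); z points along the fingers, y is the direction in which the jaws open and shut (so a half turn about z gives the same grasp; the last joint's range is limited). The gripper opens to 85 mm and grips with 20 to 120 N. Pads are 22 mm wide; open, the fingers measure 114 mm over their backs; the gripper's body (76 mm by 85 mm) begins 54 mm behind the grasp point. The pads swing forward as they close: fully open they stand 13 mm farther back than shut.
Start: joints at [1.229, 0.477, 0.022, 1.555, -0.011, 1.109, -0.083], TCP at [0.156, -0.657, 0.231] pointing down, gripper open.
Joint ranges: [-2.96, 2.96], [-0.34, 2.1], [-1.41, 1.46], [0.24, 2.44], [-1.37, 4.51], [0.17, 1.92], [-2.96, 2.96]. Speed limits (rad/s): [2.39, 2.39, 3.14, 3.14, 3.14, 3.14, 3.14].

INTERFACE

Orientations are given as a rotation vector (axis times angle).
In Python, from bench import r gives the robot as it stands. The module is installed in compiled form; this text tells all that it offers.
- The arm moves only by the tool play_rows, never from a script. Its argument "deltas" is a list of rows, each a list of 3 entries, a list of its own where there are three numbers: the finger opening in mm, from 0 to 85.4, then the shift along the tool's x, y, z in mm, then the turn, a rotation vector about the tool's x, y, z in rad. A call has 1 to 8 rows; each row is the pose to reach, as a shift and turn from the pose measured when the call began, along the tool's axes at that moment; what a row does not reach only later rows make up. A row lasts 1/8 s, in which the tool goes at most 62.5 mm and 10.7 degrees, less where a joint would pass 70% of its speed; a pose out of reach is approached as far as the arm can. A call with a gripper value outside its range is refused whole. The fingers move at their own pace and stop on an object; "squeeze" is the grip in N (left out, the last holds). Time passes only in rows, so rows that repeat a pose let the fingers close. It gives the time, the measured TCP pose, the force and the opening at its end, in the units of the state.
- r.get_obs(): the state, without advancing time (a new reading comes with each control period).
- r.grab_frame(name): name is "side" or "top" or "wrist"; returns (picture, depth): 384x512x3 uint8, red, green, blue; 384x512 float32, m along the optical axis (not along the pixel's ray), 0 where there is no reading.
- r.camera_model(name): a dict with "mtx" (3x3 intrinsics, pixels), "D" ([k1, k2, p1, p2, k3] as OpenCV has them; the pictures are not rectified), "rvec" (rotation vector, rad) and "tvec" (3), from world to camera coordinates, as OpenCV has them; the wrist camera has in their place "T_tool_cam" (4x4, takes a point from camera to tool coordinates, whose origin is the TCP and whose axes are the flange's). Camera axes: x right, y down, z forward; pixel columns grow to the right and rows downward; lengths in m; the calibration is good to about 2 mm. A picture is of the moment at which its call begins: read the wrist's pose just before it. camera_model takes no time and is no camera call.
- r.hand_in(): hands the job in, once; it reports no verdict.
The state is a dict: "clock": time; "joints": joint angles; "qvel": joint speeds; "tau": joint torques, N m; "tcp_pos": TCP position; "orientation": TCP orientation; "contact_force": force on the tool from outside, world axes, zero at the start; "moment": the same for the moment, N m; "grip_width": finger opening in m.
Only numpy, scipy, OpenCV 4.12 (cv2) and the standard library are available. Lean on these libraries where they do the work, as an engineer would, in place of code of your own. Each camera call takes 0.05 s, during which the arm holds its last target. There are 200 camera calls.

TASK

Four round cardboard postal tubes stand about the parcel counter among square cartons and four square wooden holders. Stand each tube upright on the floor of the holder made for its thickness: the thickest tube in the largest holder, the next thickest in the next largest, and so on down to the thinnest tube in the smallest holder. Keep the tubes upright throughout, and leave the two square cartons where they are.

Things in the scene. Friction and masses are not known exactly. Their poses are not given: they have to be found in the camera images.
- tube_a_mid (a point): the thinnest of the four round brown cardboard postal tubes, standing upright and loose: a plain cylinder 28 mm in diameter and 85 mm tall with a white end cap on top. The point is on its axis, half-way up (42.5 mm above its foot and below its top); z is along the axis, upward.
- tube_b_mid (a point): the second thinnest of the four round brown cardboard postal tubes, standing upright and loose: a plain cylinder 40 mm in diameter and 105 mm tall with a white end cap on top. The point is on its axis, half-way up (52.5 mm above its foot and below its top); z is along the axis, upward.
- tube_c_mid (a point): the second thickest of the four round brown cardboard postal tubes, standing upright and loose: a plain cylinder 52 mm in diameter and 80 mm tall with a white end cap on top. The point is on its axis, half-way up (40 mm above its foot and below its top); z is along the axis, upward.
- tube_d_mid (a point): the thickest of the four round brown cardboard postal tubes, standing upright and loose: a plain cylinder 64 mm in diameter and 95 mm tall with a white end cap on top. The point is on its axis, half-way up (47.5 mm above its foot and below its top); z is along the axis, upward.
- holder_a: the smallest of the four wooden tube holders: a square open-topped tray fixed to the counter, dark walls and a light floor, inside 52 by 52 mm, outside 68 by 68 mm, walls 8 mm thick and 25 mm high over the counter, inner floor 6 mm above the counter. Origin at the centre of its underside, on the counter; x and y along its sides, z up.
- holder_b: the second smallest of the four wooden tube holders: a square open-topped tray fixed to the counter, dark walls and a light floor, inside 66 by 66 mm, outside 82 by 82 mm, walls 8 mm thick and 25 mm high over the counter, inner floor 6 mm above the counter. Origin at the centre of its underside, on the counter; x and y along its sides, z up.
- holder_c: the second largest of the four wooden tube holders: a square open-topped tray fixed to the counter, dark walls and a light floor, inside 80 by 80 mm, outside 96 by 96 mm, walls 8 mm thick and 25 mm high over the counter, inner floor 6 mm above the counter. Origin at the centre of its underside, on the counter; x and y along its sides, z up.
- holder_d: the largest of the four wooden tube holders: a square open-topped tray fixed to the counter, dark walls and a light floor, inside 94 by 94 mm, outside 110 by 110 mm, walls 8 mm thick and 25 mm high over the counter, inner floor 6 mm above the counter. Origin at the centre of its underside, on the counter; x and y along its sides, z up.
- carton_a_mid (a point): a loose square-cornered upright cardboard carton, 44 by 44 mm and 100 mm tall, with a paper strip over the middle; not part of the job, to be left where it is. The point is its centre, half-way up; x and y along its sides, z up.
- carton_b_mid (a point): a loose square-cornered upright cardboard carton, 62 by 62 mm and 85 mm tall, with a paper strip over the middle; not part of the job, to be left where it is. The point is its centre, half-way up; x and y along its sides, z up.
There are look-alikes about, which are no part of the job. What is shaped like the holder_a but red is not meant.

How it is judged:
At the end, for the whole second after the job is handed in: Each of the four tubes stands released and at rest inside its own holder (ranked by thickness, thickest in largest): its axis within 24 mm of the middle of the holder (anywhere inside the walls), its foot on the holder's floor within 5 mm, within 0.1 rad of upright (horizontal distance between tube_a_mid and holder_a below 0.024 m and z of tube_a_mid in the frame of holder_a between 0.0435 and 0.0535 m and angle between each of tube_a_mid, tube_b_mid, tube_c_mid, tube_d_mid's own z axis and vertical below 0.1 rad and linear speed of each of tube_a, tube_b, tube_c, tube_d below 0.02 m/s and horizontal distance between tube_b_mid and holder_b below 0.024 m and z of tube_b_mid in the frame of holder_b between 0.0535 and 0.0635 m and horizontal distance between tube_c_mid and holder_c below 0.024 m and z of tube_c_mid in the frame of holder_c between 0.041 and 0.051 m and horizontal distance between tube_d_mid and holder_d below 0.024 m and z of tube_d_mid in the frame of holder_d between 0.0485 and 0.0585 m); the robot touches nothing.
It fails at once if the narrow square carton was moved more than 30 mm or knocked over (distance of carton_a_mid from where it was at the start of the episode above 0.03 m).
It fails at once if the wide square carton was moved more than 30 mm or knocked over (distance of carton_b_mid from where it was at the start of the episode above 0.03 m).
It fails at once if a tube was laid or knocked over (angle between any of tube_a_mid, tube_b_mid, tube_c_mid, tube_d_mid's own z axis and vertical above 0.7 rad).
It also fails if it takes over 96 s, if anything falls off the work surface, if the arm or the gripper's body presses on something with over 40 N, if the wrist force passes 120 N, or if a joint passes its speed limit or range.

## Working session

There is one attempt and no reset: what is moved stays moved. The work goes in short steps, Python scripts to look and compute and a tool call to move; the robot and the scene stay as the last step left them, time stands still between calls to the robot, and variables do not carry over. Pictures are saved under pics/ and viewed, about 12 in all and at most 16, crops included, and the job is handed in when it is done.

Besides the shell and the picture viewer there is one more tool, called after "Emit:" in YAML: its name, and indented under it one key for each argument. play_rows: Moves the arm, as the interface text tells. Its arguments: {"type":"object","properties":{"deltas":{"type":"array"},"squeeze":{"type":"number"}},"required":["deltas"]}

```bash
mkdir -p pics; cat > h.py <<'E'
import numpy as np, cv2
from bench import r
from scipy.spatial.transform import Rotation as R
def grab(n,save=None):
    o=r.get_obs(); im,d=r.grab_frame(n)
    if save: cv2.imwrite('pics/'+save,cv2.cvtColor(im,cv2.COLOR_RGB2BGR))
    return o,im,d
def cloud(n,o,d):
    """world xyz for every pixel"""
    m=r.camera_model(n); h,w=d.shape
    uv=np.stack(np.meshgrid(np.arange(w),np.arange(h)),-1).reshape(-1,1,2).astype(np.float32)
    p=cv2.undistortPoints(uv,np.array(m['mtx']),np.array(m['D'])).reshape(h,w,2)
    P=np.dstack([p*d[...,None],d])
    if n=='wrist':
        T=np.array(m['T_tool_cam']); P=P@T[:3,:3].T+T[:3,3]
        return P@R.from_rotvec(o['orientation']).as_matrix().T+o['tcp_pos']
    Rm=R.from_rotvec(np.ravel(m['rvec'])).as_matrix()
    return (P-np.ravel(m['tvec']))@Rm
E
python3 - <<'E'
from h import *
print(r.get_obs(), r.grip_point_offset)
for n in ['top','side']:
    o,im,d=grab(n,n+'0.png'); X=cloud(n,o,d); np.save(n+'0.npy',X); np.save(n+'0im.npy',im)
    print(n,r.camera_model(n),(d==0).mean())
im,d=r.grab_frame('wrist');print(r.camera_model('wrist'))
E
```

```text
{'clock': 0.0, 'joints': array([ 1.22890652,  0.47778797,  0.02235195,  1.55643787, -0.01154133,
        1.10928883, -0.08310321]), 'qvel': array([-0.00081374, -0.00187063,  0.00141312, -0.00163874, -0.00036513,
        0.000695  , -0.00133818]), 'tau': array([-1.29135742e-04, -5.96462452e+01,  1.60780605e+00, -2.81200433e+01,
        1.23868149e-02,  9.48310015e-03,  2.20967837e-05]), 'tcp_pos': array([ 0.15623043, -0.65607294,  0.2303398 ]), 'orientation': array([-3.11839973e+00, -3.66177489e-01,  4.86300002e-04]), 'contact_force': array([-0.23425107, -0.52280011,  0.57573515]), 'moment': array([ 0.01360679, -0.01984069, -0.02132303]), 'grip_width': 0.08550473931490943} 0.0187
top {'mtx': array([[423.06181746,   0.        , 265.87470972],
       [  0.        , 423.06181746, 185.64447395],
       [  0.        ,   0.        ,   1.        ]]), 'D': array([-0.12903354,  0.        ,  0.        ,  0.        ,  0.        ]), 'rvec': array([ 2.18730846, -2.02768974,  0.21220138]), 'tvec': array([0.09548335, 0.46229341, 1.21849499])} 0.004180908203125
side {'mtx': array([[406.59104035,   0.
[... 236 characters left out ...]
-2.21023934,  1.29721699]), 'tvec': array([0.41411921, 0.19947749, 0.97673364])} 0.0038859049479166665
{'mtx': array([[300.55211781,   0.        , 252.46396951],
       [  0.        , 300.55211781, 193.93810094],
       [  0.        ,   0.        ,   1.        ]]), 'D': array([-0.03170553,  0.        ,  0.        ,  0.        ,  0.        ]), 'T_tool_cam': array([[ 2.75264113e-04, -9.46008752e-01, -3.24140964e-01,
         8.25981813e-02],
       [ 9.99999422e-01,  5.97294320e-04, -8.93999008e-04,
        -5.25231308e-04],
       [ 1.03933844e-03, -3.24140531e-01,  9.46008370e-01,
        -1.42259264e-01],
       [ 0.00000000e+00,  0.00000000e+00,  0.00000000e+00,
         1.00000000e+00]])}
```

View pics/top0.png

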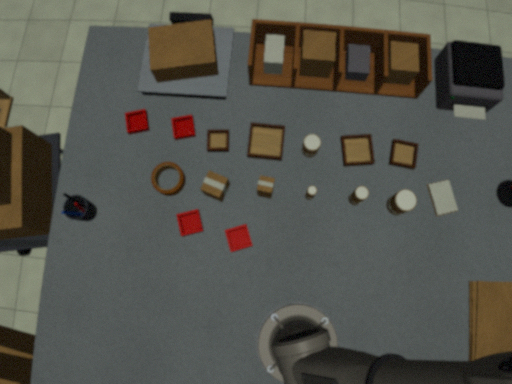

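View pics/side0.png

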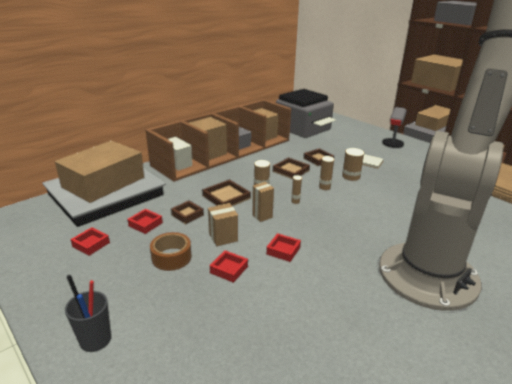

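The top picture shows white tube caps at (312,143), (312,190), (360,193) and (403,201). Holders are at (218,140), (266,141), (357,150) and (403,153), with cartons at (215,185) and (265,186). The red trays, the tape ring and the rest are decoys or clutter.

```bash
python3 - <<'E'
from h import *
X=np.load('top0.npy'); im=np.load('top0im.npy'); hsv=cv2.cvtColor(im,cv2.COLOR_RGB2HSV)
print('table z',np.median(X[220:280,330:440,2]))
def box(pts):
    (c,s,a)=cv2.minAreaRect(pts.astype(np.float32)*1000); return np.round(c,1),np.round(s,1),round(a,1)
for n,(u,v) in dict(t1=(312,143),t2=(312,190),t3=(360,193),t4=(403,201)).items():
    w=X[v-16:v+16,u-16:u+16]; q=w[w[...,2]>0.06]; top=np.percentile(q[:,2],90); q=q[q[:,2]>top-.008]
    print(n,'top',round(top,4),cv2.minEnclosingCircle(q[:,:2].astype(np.float32)*1000),np.round(q[:,:2].mean(0),4))
for n,(u,v) in dict(h1=(218,140),h2=(266,141),h3=(357,150),h4=(403,153)).items():
    sl=np.s_[v-23:v+23,u-23:u+23]; w=X[sl]; m=(w[...,2]>0.012)&(w[...,2]<.035)
    k,l,st,_=cv2.connectedComponentsWithStats(m.astype(np.uint8)); j=1+np.argmax(st[1:,4]); q=w[l==j]
    print(n,len(q),box(q[:,:2]),np.round(q[:,2].max(),3))
for n,(u,v) in dict(cA=(265,186),cB=(215,185)).items():
    w=X[v-20:v+20,u-20:u+20]; q=w[w[...,2]>0.06]; top=np.percentile(q[:,2],80); q=q[q[:,2]>top-.01]
    print(n,round(top,3),box(q[:,:2]))
E
```

```text
table z -4.176339412320272e-06
t1 top 0.0837 ((403.77215576171875, 51.34466552734375), 218.8309783935547) [0.5791 0.0071]
t2 top 0.09 ((323.38409423828125, 49.08506393432617), 144.23306274414062) [0.4162 0.009 ]
t3 top 0.1083 ((326.9454040527344, -23.71385955810547), 190.10887145996094) [ 0.4352 -0.1369]
t4 top 0.0981 ((322.9336853027344, -96.4075698852539), 245.03311157226562) [ 0.4312 -0.2745]
h1 251 (array([595.7, 293.3]), array([68.7, 65.6]), 4.6) 0.032
h2 410 (array([604.6, 142.9]), array([110.4, 112.8]), 88.0) 0.032
h3 369 (array([ 598. , -147.1]), array([97. , 96.4]), 7.8) 0.032
h4 327 (array([ 597.8, -297.3]), array([84. , 82.5]), 82.5) 0.031
cA 0.102 (array([333.7, 134.1]), array([ 47. , 280.3]), 89.6)
cB 0.088 (array([346. , 195.2]), array([338.8,  79.8]), 42.0)
```

```bash
python3 - <<'E'
from h import *
X=np.load('top0.npy'); 
for n,(u,v) in dict(t1=(312,143),t2=(312,190),t3=(360,193),t4=(403,201),cA=(265,186),cB=(215,185)).items():
    w=X[v-18:v+18,u-18:u+18]; q=w[(w[...,2]>0.06)&(w[...,2]<.15)]; top=np.percentile(q[:,2],80); q=q[q[:,2]>top-.008]
    (c,s,a)=cv2.minAreaRect(q[:,:2].astype(np.float32)*1000)
    print(n,len(q),'top',round(top,4),np.round(c,1),np.round(s,1),round(a,1))
E
```

```text
t1 226 top 0.0825 [590.9   3.3] [49.3 51.1] 49.4
t2 73 top 0.0865 [443.1  -3.5] [23.6 26.5] 10.2
t3 154 top 0.1071 [ 442.6 -145.5] [38.6 38.1] 2.9
t4 367 top 0.097 [ 433.4 -278.2] [62.1 62.5] 51.3
cA 234 top 0.1021 [449.4 132.5] [43.9 44.3] 81.0
cB 428 top 0.0875 [441.8 282.2] [61.4 62.2] 69.7
```

```bash
cat >> h.py <<'E'
def delta(p,yaw=0.):
    """tool-frame shift (mm) and turn to reach world p, tool down, tool x at yaw"""
    o=r.get_obs(); R0=R.from_rotvec(o['orientation'])
    Rt=R.from_euler('z',yaw)*R.from_rotvec([np.pi,0,0])
    print('t',round(o['clock'],2),'tcp',np.round(o['tcp_pos'],4),'shift',np.round(R0.inv().apply(np.array(p)-o['tcp_pos'])*1000,1),'turn',np.round((R0.inv()*Rt).as_rotvec(),3),'q',np.round(o['joints'],2),'w',round(o['grip_width'],4))
E
python3 -c "
from h import *
delta([.433,-.278,.23])"
```

```text
t 0.15 tcp [ 0.1563 -0.6562  0.2306] shift [ 356.8 -303.8    0.9] turn [-0.001  0.     0.234] q [ 1.23  0.48  0.02  1.56 -0.01  1.11 -0.08] w 0.0855
```

Emit:
play_rows:
  deltas:
    - [85, [357, -304, 0], [0, 0, 0.234]]
    - [85, [357, -304, 0], [0, 0, 0.234]]
    - [85, [357, -304, 0], [0, 0, 0.234]]
    - [85, [357, -304, 0], [0, 0, 0.234]]
    - [85, [357, -304, 0], [0, 0, 0.234]]
    - [85, [357, -304, 0], [0, 0, 0.234]]
    - [85, [357, -304, 0], [0, 0, 0.234]]
    - [85, [357, -304, 0], [0, 0, 0.234]]
  squeeze: 30

```text
clock: 1.15
tcp_pos: [0.4351, -0.2741, 0.231]
orientation: [-3.139, -0.007, -0.0]
contact_force: [0.5, -0.3, -0.2]
grip_width: 0.0847
```

```bash
python3 -c "
from h import *
delta([.433,-.278,.048])
o,im,d=grab('wrist','w1.png'); X=cloud('wrist',o,d)
q=X[(X[...,2]>.085)&(X[...,2]<.105)&(d>0)]
m=((X[...,2]>.085)&(X[...,2]<.12)&(d>.05)).astype(np.uint8)
k,l,st,c=cv2.connectedComponentsWithStats(m)
for j in range(1,k):
  if st[j,4]>150:
    p=X[l==j]; print(st[j],np.round(c[j]),np.percentile(p[:,2],80),cv2.minAreaRect(p[:,:2].astype(np.float32)*1000))
"
```

```text
t 1.15 tcp [ 0.4351 -0.2741  0.231 ] shift [ -2.1   4.3 183. ] turn [-0.002 -0.     0.005] q [ 0.57  0.22 -0.15  1.93  0.04  1.   -1.16] w 0.0847
[ 228  147   66   65 3304] [260. 180.] 0.09554757957358007 ((434.760009765625, -280.77203369140625), (63.56338119506836, 62.679725646972656), 28.816965103149414)
[  97  150   50   44 1645] [121. 172.] 0.10574650813100481 ((444.57623291015625, -148.4478302001953), (39.46577835083008, 38.840824127197266), 64.90082550048828)
```

View pics/w1.png

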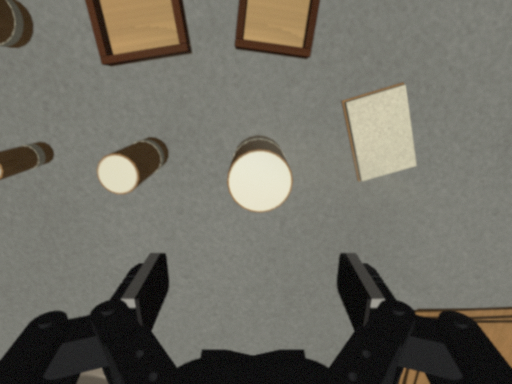

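The wrist view shows the thickest tube's cap at (260,180) and the 40 mm tube's cap at (121,172). This agrees with the top camera to 3 mm.

Emit:
play_rows:
  deltas:
    - [85, [-1, 6, 60], [0, 0, 0.005]]
    - [85, [-1, 6, 120], [0, 0, 0.005]]
    - [85, [-1, 6, 165], [0, 0, 0.005]]
    - [85, [-1, 6, 183], [0, 0, 0.005]]
    - [85, [-1, 6, 183], [0, 0, 0.005]]
    - [50, [-1, 6, 183], [0, 0, 0.005]]
    - [50, [-1, 6, 183], [0, 0, 0.005]]
    - [50, [-1, 6, 183], [0, 0, 0.005]]
  squeeze: 30

```text
clock: 2.2
tcp_pos: [0.4375, -0.2773, 0.0494]
orientation: [-3.139, -0.004, -0.006]
contact_force: [-1.3, -0.5, 8.0]
grip_width: 0.0633
```

Emit:
play_rows:
  deltas:
    - [50, [0, 0, -10], [0, 0, 0]]
    - [50, [0, 0, -40], [0, 0, 0]]
    - [50, [0, 0, -80], [0, 0, 0]]
    - [50, [0, 0, -120], [0, 0, 0]]
    - [50, [0, 0, -130], [0, 0, 0]]
    - [50, [0, 0, -130], [0, 0, 0]]
  squeeze: 40

```text
clock: 2.95
tcp_pos: [0.437, -0.2775, 0.1798]
orientation: [-3.14, -0.004, -0.007]
contact_force: [-0.4, 0.0, -1.9]
grip_width: 0.0633
```

```bash
python3 -c "
from h import *
delta([.605,.143,.18])
grab('wrist','w2.png')
"
```

```text
t 2.95 tcp [ 0.437  -0.2775  0.1798] shift [ 169.2 -420.1    1.3] turn [-0.002 -0.005  0.003] q [ 0.58  0.28 -0.15  1.98  0.05  0.88 -1.17] w 0.0633
```

View pics/w2.png

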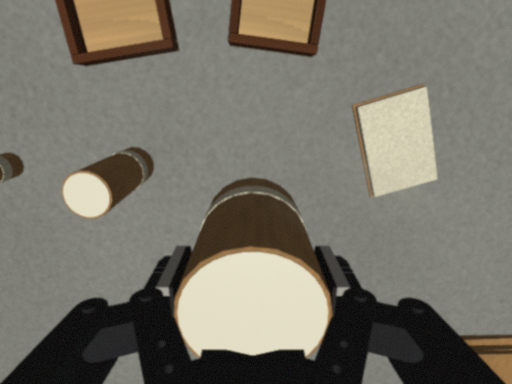

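The thick tube is held upright and centred between the pads (cap at 254,305). I'll carry it to the largest holder.

Emit:
play_rows:
  deltas:
    - [50, [15, -35, 0], [0, 0, 0.003]]
    - [50, [38, -90, 0], [0, 0, 0.003]]
    - [50, [60, -145, 0], [0, 0, 0.003]]
    - [50, [83, -200, 0], [0, 0, 0.003]]
    - [50, [105, -255, 0], [0, 0, 0.003]]
    - [50, [127, -310, 0], [0, 0, 0.003]]
    - [50, [148, -360, 0], [0, 0, 0.003]]
    - [50, [163, -400, 0], [0, 0, 0.003]]

```text
clock: 4.0
tcp_pos: [0.5976, 0.1257, 0.178]
orientation: [-3.139, -0.003, 0.001]
contact_force: [-0.7, -0.1, -1.4]
grip_width: 0.063
```

Emit:
play_rows:
  deltas:
    - [50, [7, -20, 0], [0, 0, 0]]
    - [50, [7, -20, 0], [0, 0, 0]]
    - [50, [7, -20, 0], [0, 0, 0]]

```text
clock: 4.38
tcp_pos: [0.604, 0.1434, 0.1771]
orientation: [-3.141, 0.001, 0.004]
contact_force: [-0.0, -0.9, -1.3]
grip_width: 0.0632
```

```bash
python3 -c "
from h import *
delta([.606,.143,.06])
o,im,d=grab('wrist','w3.png');grab('top','t3.png')
a=cv2.imread('pics/w3.png');b=cv2.imread('pics/t3.png')
cv2.imwrite('pics/c3.png',np.hstack([cv2.resize(a,(400,300)),cv2.resize(b,(400,300))]))
"
```

```text
t 4.38 tcp [0.604  0.1434 0.1771] shift [  2.3   0.4 117.1] turn [-0.001  0.002 -0.   ] q [-0.1   0.46 -0.31  1.73  0.16  0.98 -2.04] w 0.0632
```

View pics/c3.png

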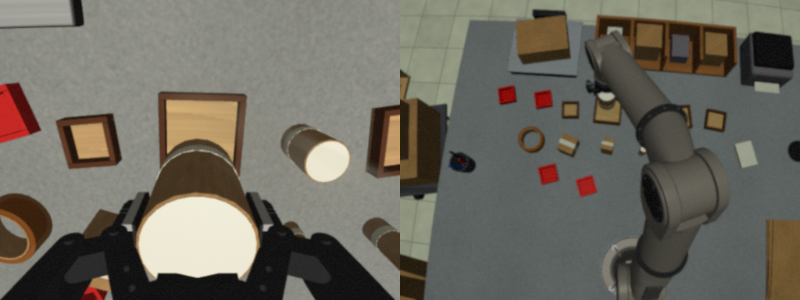

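The tube hangs over the largest holder, aligned with it in the wrist view (holder around 200,130 in the left panel). Lowering now.

Emit:
play_rows:
  deltas:
    - [50, [2, 0, 40], [0, 0, 0]]
    - [50, [2, 0, 80], [0, 0, 0]]
    - [50, [2, 0, 105], [0, 0, 0]]
    - [50, [2, 0, 115], [0, 0, 0]]
    - [50, [2, 0, 120], [0, 0, 0]]
    - [50, [2, 0, 121], [0, 0, 0]]
    - [50, [2, 0, 121], [0, 0, 0]]

```text
clock: 5.35
tcp_pos: [0.6068, 0.1436, 0.0577]
orientation: [-3.14, 0.002, -0.0]
contact_force: [0.2, -0.2, -1.1]
grip_width: 0.0632
```

Emit:
play_rows:
  deltas:
    - [50, [0, 0, 2.5], [0, 0, 0]]
    - [50, [0, 0, 3], [0, 0, 0]]
    - [50, [0, 0, 3], [0, 0, 0]]
    - [85, [0, 0, 3], [0, 0, 0]]
    - [85, [0, 0, 3], [0, 0, 0]]
    - [85, [0, 0, 3], [0, 0, 0]]
    - [85, [0, 0, 1], [0, 0, 0]]
    - [85, [0, 0, -15], [0, 0, 0]]

```text
clock: 6.35
tcp_pos: [0.6059, 0.1433, 0.0723]
orientation: [-3.141, 0.002, 0.003]
contact_force: [0.8, -0.4, -0.1]
grip_width: 0.0852
```

Emit:
play_rows:
  deltas:
    - [85, [0, 0, -40], [0, 0, 0]]
    - [85, [0, 0, -90], [0, 0, 0]]
    - [85, [0, 0, -140], [0, 0, 0]]
    - [85, [0, 0, -150], [0, 0, 0]]

```text
clock: 6.85
tcp_pos: [0.6084, 0.1441, 0.2279]
orientation: [-3.138, 0.002, -0.009]
contact_force: [1.4, -0.5, 0.2]
grip_width: 0.0845
```

```bash
cat >> h.py <<'E'
def tops(o,d,lo=.07,hi=.12,mn=100):
    X=cloud('wrist',o,d); m=((X[...,2]>lo)&(X[...,2]<hi)&(d>.1)).astype(np.uint8)
    k,l,st,c=cv2.connectedComponentsWithStats(m)
    for j in range(1,k):
        if st[j,4]>mn:
            p=X[l==j]; t=np.percentile(p[:,2],80); p=p[p[:,2]>t-.008]
            (cc,s,a)=cv2.minAreaRect(p[:,:2].astype(np.float32)*1000)
            print('px',np.round(c[j]),'top',round(t,4),'xy',np.round(cc,1),'size',np.round(s,1))
def walls(o,d):
    X=cloud('wrist',o,d); m=((X[...,2]>.015)&(X[...,2]<.032)&(d>.1)).astype(np.uint8)
    k,l,st,c=cv2.connectedComponentsWithStats(m)
    for j in range(1,k):
        if st[j,4]>300:
            (cc,s,a)=cv2.minAreaRect(X[l==j][:,:2].astype(np.float32)*1000)
            print('wall px',np.round(c[j]),'xy',np.round(cc,1),'size',np.round(s,1),round(a))
E
python3 -c "
from h import *
o,im,d=grab('wrist','w4.png'); tops(o,d); walls(o,d)
delta([.591,.003,.22])
"
```

```text
px [253. 185.] top 0.1015 xy [604.9 144. ] size [62.8 63.3]
px [391. 192.] top 0.0804 xy [592.3   1. ] size [50.4 51.3]
px [267. 312.] top 0.1001 xy [450.4 128.7] size [44.9 44.9]
px [496. 314.] top 0.1045 xy [ 443.4 -138.4] size [40.3 23.2]
px [162. 317.] top 0.0853 xy [435.3 254.9] size [12.1 60.9]
wall px [ 34. 144.] xy [633.1 405.8] size [68.6 69.9] 14
wall px [259. 157.] xy [604.9 139.3] size [110.3 109.3] 88
wall px [472. 176.] xy [ 598.5 -139.5] size [96.7 77.7] 8
wall px [132. 174.] xy [596.3 291.1] size [67.6 68.9] 5
wall px [ 62. 256.] xy [478.1 405.9] size [97.2 39.7] 38
wall px [ 31. 284.] xy [444.3 447.8] size [74.2 34.1] 40
wall px [212. 349.] xy [319.4 207.1] size [22.5 68.3] 19
t 6.9 tcp [0.6079 0.1438 0.227 ] shift [-16.8 140.8   6.5] turn [-0.003 -0.004 -0.001] q [-0.09  0.42 -0.32  1.67  0.14  1.07 -2.02] w 0.0851
```

View pics/w4.png

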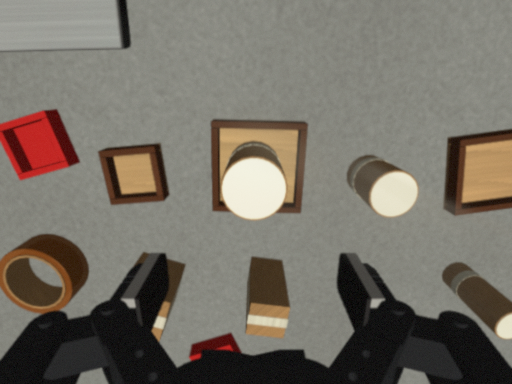

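Tube d stands in the largest holder (cap at 255,187), about 1–5 mm from the middle. Tube c is next (cap at 393,192).

Emit:
play_rows:
  deltas:
    - [85, [-8, 60, 0], [0, 0, 0]]
    - [85, [-16, 115, 0], [0, 0, 0]]
    - [85, [-16, 141, 0], [0, 0, 0]]
    - [85, [-16, 141, 50], [0, 0, 0]]
    - [85, [-16, 141, 105], [0, 0, 0]]
    - [85, [-16, 141, 155], [0, 0, 0]]
    - [85, [-16, 141, 185], [0, 0, 0]]
    - [85, [-16, 141, 190], [0, 0, 0]]

```text
clock: 7.9
tcp_pos: [0.5899, 0.0031, 0.0336]
orientation: [-3.139, 0.001, 0.003]
contact_force: [0.7, 0.3, 0.6]
grip_width: 0.0852
```

Emit:
play_rows:
  deltas:
    - [85, [0, 0, 0], [0, 0, 0]]
    - [40, [0, 0, 0], [0, 0, 0]]
    - [40, [0, 0, 0], [0, 0, 0]]
    - [40, [0, 0, 0], [0, 0, 0]]
    - [40, [0, 0, 0], [0, 0, 0]]

```text
clock: 8.52
tcp_pos: [0.591, 0.003, 0.0351]
orientation: [-3.139, 0.002, -0.001]
contact_force: [-0.3, -1.2, 6.6]
grip_width: 0.0515
```

Emit:
play_rows:
  deltas:
    - [40, [0, 0, -10], [0, 0, 0]]
    - [40, [0, 0, -45], [0, 0, 0]]
    - [40, [0, 0, -80], [0, 0, 0]]
    - [40, [2, 20, -90], [0, 0, 0]]
    - [40, [4, 65, -90], [0, 0, 0]]
    - [40, [5, 110, -90], [0, 0, 0]]
    - [40, [6, 140, -90], [0, 0, 0]]
    - [40, [7, 150, -90], [0, 0, 0]]

```text
clock: 9.52
tcp_pos: [0.5974, -0.1498, 0.1253]
orientation: [-3.14, 0.007, -0.002]
contact_force: [-0.4, 0.5, -2.2]
grip_width: 0.0512
```

Emit:
play_rows:
  deltas:
    - [40, [0, 0, 0], [0, 0, 0]]
    - [40, [0, 0, 0], [0, 0, 0]]

```text
clock: 9.78
tcp_pos: [0.5976, -0.1479, 0.1255]
orientation: [-3.139, 0.004, -0.002]
contact_force: [-0.2, 0.6, -1.8]
grip_width: 0.0513
```

```bash
python3 -c "
from h import *
o,im,d=grab('wrist','w5.png'); walls(o,d)
delta([.598,-.147,.041])
"
```

```text
wall px [258. 168.] xy [ 599.6 -149.9] size [95.2 96.4] 8
wall px [427. 188.] xy [ 598.6 -299.1] size [84.  82.6] 83
wall px [ 10. 325.] xy [449.1 107.2] size [46.4 15.3] 9
t 9.82 tcp [ 0.5976 -0.1477  0.1254] shift [ 0.3 -0.6 84.4] turn [-0.002 -0.001 -0.002] q [ 0.32  0.51 -0.24  1.78  0.15  0.87 -1.56] w 0.0512
```

View pics/w5.png

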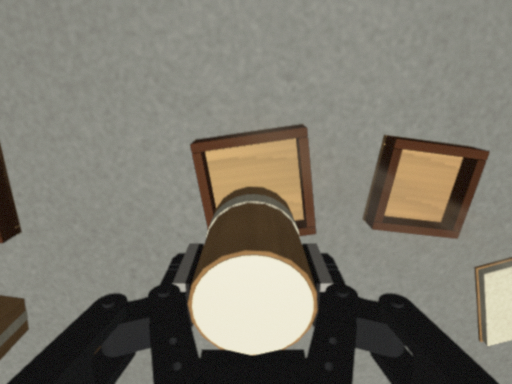

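Tube c is upright and in line over its holder (holder centre about 255,180). I'll lower and release it.

Emit:
play_rows:
  deltas:
    - [40, [1, 1, 35], [0, 0, 0]]
    - [40, [1, 1, 65], [0, 0, 0]]
    - [40, [1, 1, 78], [0, 0, 0]]
    - [40, [1, 1, 83], [0, 0, 0]]
    - [40, [1, 1, 84], [0, 0, 0]]
    - [40, [1, 1, 84], [0, 0, 0]]

```text
clock: 10.58
tcp_pos: [0.5995, -0.1487, 0.0424]
orientation: [-3.14, 0.003, -0.004]
contact_force: [0.0, -0.2, -0.3]
grip_width: 0.0513
```

Emit:
play_rows:
  deltas:
    - [40, [0, 0, 2], [0, 0, 0]]
    - [40, [0, 0, 2], [0, 0, 0]]
    - [85, [0, 0, 2], [0, 0, 0]]
    - [85, [0, 0, 2], [0, 0, 0]]
    - [85, [0, 0, 2], [0, 0, 0]]
    - [85, [0, 0, 2], [0, 0, 0]]
    - [85, [0, 0, -10], [0, 0, 0]]
    - [85, [0, 0, -35], [0, 0, 0]]

```text
clock: 11.58
tcp_pos: [0.5986, -0.1485, 0.0775]
orientation: [-3.139, 0.003, -0.001]
contact_force: [-0.0, 0.5, 0.3]
grip_width: 0.085
```

Emit:
play_rows:
  deltas:
    - [85, [0, 0, -45], [0, 0, 0]]
    - [85, [0, 0, -100], [0, 0, 0]]
    - [85, [-40, 0, -140], [0, 0, 0]]
    - [85, [-90, 0, -145], [0, 0, 0]]
    - [85, [-140, 0, -145], [0, 0, 0]]
    - [85, [-156, 0, -145], [0, 0, 0]]
    - [85, [-156, 0, -145], [0, 0, 0]]

```text
clock: 12.45
tcp_pos: [0.4424, -0.1488, 0.2232]
orientation: [-3.14, 0.004, -0.003]
contact_force: [0.3, 0.7, -0.2]
grip_width: 0.0848
```

```bash
python3 -c "
from h import *
o,im,d=grab('wrist','w6.png'); tops(o,d); walls(o,d)
delta([.4435,-.147,.056])
"
```

```text
px [252.  13.] top 0.0867 xy [ 586.3 -148.3] size [50.1 21. ]
px [  3. 176.] top 0.0785 xy [447.5 107.1] size [ 3.5 44.2]
px [253. 181.] top 0.1055 xy [ 445.  -148.1] size [38.8 39. ]
px [111. 177.] top 0.0857 xy [444.5  -7. ] size [26.7 28. ]
wall px [25. 42.] xy [583.9 104.1] size [43.1 71. ] 87
wall px [255.  43.] xy [ 585.4 -151.7] size [67.8 96.6] 8
wall px [398.  37.] xy [ 588.6 -297.5] size [83.2 63. ] 83
wall px [ 32. 157.] xy [458.4 115.4] size [60.7 31.4] 35
wall px [ 16. 270.] xy [298.5 192.3] size [69.  58.5] 20
wall px [501. 331.] xy [ 185.6 -520. ] size [57.7 20.1] 0
t 12.5 tcp [ 0.4436 -0.1486  0.2232] shift [ -0.6  -1.3 167.2] turn [-0.002 -0.003 -0.002] q [ 0.44  0.16 -0.27  2.03  0.05  0.96 -1.43] w 0.0851
```

View pics/w6.png

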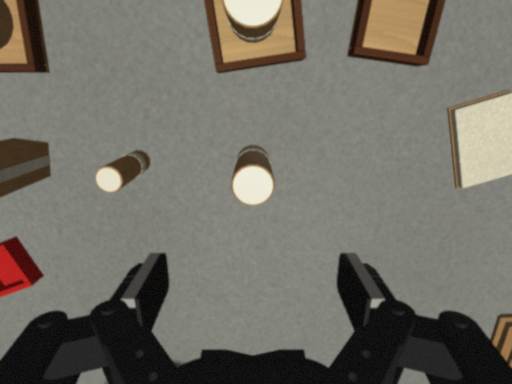

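Tube c stands in its holder at the top (250,10). Tube b is dead ahead (cap at 253,184) and tube a is at (110,178).

Emit:
play_rows:
  deltas:
    - [85, [0, -1, 55], [0, 0, 0]]
    - [85, [0, -1, 110], [0, 0, 0]]
    - [85, [0, -1, 150], [0, 0, 0]]
    - [85, [0, -1, 166], [0, 0, 0]]
    - [85, [0, -1, 167], [0, 0, 0]]
    - [85, [0, -1, 167], [0, 0, 0]]
    - [28, [0, -1, 167], [0, 0, 0]]
    - [28, [0, -1, 167], [0, 0, 0]]

```text
clock: 13.5
tcp_pos: [0.4447, -0.1476, 0.0571]
orientation: [-3.14, 0.004, -0.007]
contact_force: [-1.0, 0.2, -0.4]
grip_width: 0.0512
```

Emit:
play_rows:
  deltas:
    - [28, [0, 0, 0], [0, 0, 0]]
    - [28, [0, 0, 0], [0, 0, 0]]
    - [28, [0, 0, 0], [0, 0, 0]]

```text
clock: 13.88
tcp_pos: [0.4449, -0.1477, 0.0574]
orientation: [-3.141, 0.004, -0.008]
contact_force: [-0.7, -0.3, 2.7]
grip_width: 0.0394
```

Emit:
play_rows:
  deltas:
    - [28, [0, 0, -10], [0, 0, 0]]
    - [28, [0, 0, -45], [0, 0, 0]]
    - [28, [0, 0, -85], [0, 0, 0]]
    - [28, [15, 15, -90], [0, 0, 0]]
    - [28, [53, 50, -90], [0, 0, 0]]
    - [28, [91, 88, -90], [0, 0, 0]]
    - [28, [129, 125, -90], [0, 0, 0]]
    - [28, [150, 146, -90], [0, 0, 0]]

```text
clock: 14.88
tcp_pos: [0.5953, -0.2963, 0.1482]
orientation: [-3.141, 0.006, -0.009]
contact_force: [0.0, -0.1, -0.4]
grip_width: 0.039
```

Emit:
play_rows:
  deltas:
    - [28, [3, 4, 0], [0, 0, 0]]
    - [28, [3, 4, 0], [0, 0, 0]]

```text
clock: 15.12
tcp_pos: [0.5976, -0.2998, 0.1481]
orientation: [-3.14, 0.006, -0.007]
contact_force: [-1.2, 0.3, 0.6]
grip_width: 0.0391
```

```bash
python3 -c "
from h import *
o,im,d=grab('wrist','w7.png'); walls(o,d)
delta([.598,-.298,.063])
"
```

```text
wall px [104. 174.] xy [ 599.5 -150.1] size [96.4 98.1] 8
wall px [252. 171.] xy [ 599.2 -299.3] size [82.4 82.1] 83
wall px [110. 171.] xy [ 609.2 -163.9] size [49.9 19.1] 26
t 15.18 tcp [ 0.5975 -0.2993  0.1482] shift [ 0.1 -1.2 85.2] turn [-0.001 -0.005 -0.003] q [ 0.51  0.55 -0.2   1.64  0.12  0.96 -1.3 ] w 0.0394
```

View pics/w7.png

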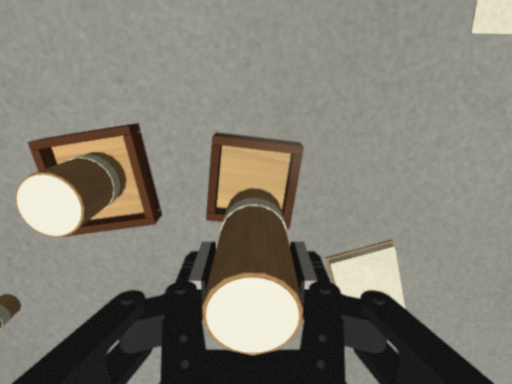

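Tube b is in line over its holder (253,180), and tube c stands well inside the holder on the left.

Emit:
play_rows:
  deltas:
    - [28, [1, 0, 35], [0, 0, 0]]
    - [28, [1, 0, 65], [0, 0, 0]]
    - [28, [1, 0, 79], [0, 0, 0]]
    - [28, [1, 0, 84], [0, 0, 0]]
    - [28, [1, 0, 84], [0, 0, 0]]
    - [28, [1, 0, 84], [0, 0, 0]]

```text
clock: 15.92
tcp_pos: [0.5996, -0.2994, 0.0655]
orientation: [-3.141, 0.005, -0.01]
contact_force: [0.9, 0.6, -0.8]
grip_width: 0.0392
```

Emit:
play_rows:
  deltas:
    - [28, [0, 0, 2.5], [0, 0, 0]]
    - [28, [0, 0, 3], [0, 0, 0]]
    - [28, [0, 0, 3], [0, 0, 0]]
    - [85, [0, 0, 3], [0, 0, 0]]
    - [85, [0, 0, 3], [0, 0, 0]]
    - [85, [0, 0, 3], [0, 0, 0]]
    - [85, [0, 0, 3], [0, 0, 0]]
    - [85, [0, 0, -20], [0, 0, 0]]

```text
clock: 16.92
tcp_pos: [0.598, -0.2988, 0.0837]
orientation: [-3.139, 0.005, -0.004]
contact_force: [-0.3, 0.3, -0.2]
grip_width: 0.0845
```

Emit:
play_rows:
  deltas:
    - [85, [0, 0, -50], [0, 0, 0]]
    - [85, [0, 0, -100], [0, 0, 0]]
    - [85, [0, 0, -140], [0, 0, 0]]
    - [85, [-25, -50, -140], [0, 0, 0]]
    - [85, [-55, -105, -140], [0, 0, 0]]
    - [85, [-85, -160, -140], [0, 0, 0]]
    - [85, [-115, -215, -140], [0, 0, 0]]
    - [85, [-143, -270, -140], [0, 0, 0]]

```text
clock: 17.92
tcp_pos: [0.4543, -0.027, 0.2242]
orientation: [-3.139, 0.005, -0.005]
contact_force: [0.8, 1.4, 0.2]
grip_width: 0.0853
```

Emit:
play_rows:
  deltas:
    - [85, [-11, -24, 0], [0, 0, 0]]
    - [85, [-11, -24, 0], [0, 0, 0]]
    - [85, [-11, -24, 0], [0, 0, 0]]

```text
clock: 18.3
tcp_pos: [0.4438, -0.0039, 0.2244]
orientation: [-3.14, 0.006, -0.006]
contact_force: [0.9, -0.5, -0.7]
grip_width: 0.0846
```

```bash
python3 -c "
from h import *
o,im,d=grab('wrist','w8.png'); tops(o,d)
delta([.444,-.005,.041])
"
```

```text
px [77. 16.] top 0.1017 xy [584.9 143.9] size [62. 26.]
px [420.  14.] top 0.0864 xy [ 587.9 -148.1] size [24.6 51.8]
px [116. 175.] top 0.1003 xy [450.2 128.3] size [45.4 43.7]
px [  7. 186.] top 0.0846 xy [433.3 250.5] size [10.5 63.6]
px [256. 178.] top 0.0855 xy [445.1  -6.9] size [27.4 27.1]
t 18.35 tcp [ 0.4439 -0.0042  0.2242] shift [ -0.5   1.2 183.2] turn [-0.002 -0.003 -0.005] q [ 0.23  0.12 -0.38  2.07  0.05  0.95 -1.76] w 0.0854
```

View pics/w8.png

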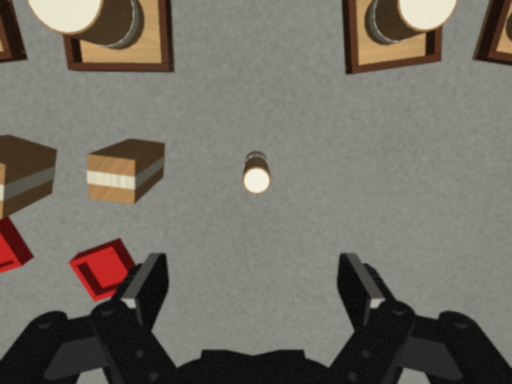

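Tube a is dead ahead (cap at 256,180), with carton a well clear at (120,172).

Emit:
play_rows:
  deltas:
    - [85, [0, 2, 55], [0, 0, 0]]
    - [85, [0, 2, 115], [0, 0, 0]]
    - [85, [0, 2, 160], [0, 0, 0]]
    - [85, [0, 2, 182], [0, 0, 0]]
    - [85, [0, 2, 183], [0, 0, 0]]
    - [85, [0, 2, 183], [0, 0, 0]]
    - [16, [0, 2, 183], [0, 0, 0]]
    - [16, [0, 2, 183], [0, 0, 0]]

```text
clock: 19.35
tcp_pos: [0.4452, -0.0059, 0.0421]
orientation: [-3.14, 0.008, -0.008]
contact_force: [-0.5, 0.6, -0.8]
grip_width: 0.0512
```

Emit:
play_rows:
  deltas:
    - [16, [0, 0, 0], [0, 0, 0]]
    - [16, [0, 0, 0], [0, 0, 0]]
    - [16, [0, 0, 0], [0, 0, 0]]
    - [16, [0, 0, 0], [0, 0, 0]]
  squeeze: 30

```text
clock: 19.85
tcp_pos: [0.4455, -0.006, 0.0424]
orientation: [-3.14, 0.008, -0.009]
contact_force: [-1.3, -0.5, 5.5]
grip_width: 0.0273
```

Emit:
play_rows:
  deltas:
    - [16, [0, 0, -10], [0, 0, 0]]
    - [16, [0, 0, -50], [0, 0, 0]]
    - [16, [0, 0, -100], [0, 0, 0]]
    - [16, [0, 0, -140], [0, 0, 0]]
    - [16, [0, 0, -145], [0, 0, 0]]
    - [16, [13, -25, -145], [0, 0, 0]]
    - [16, [38, -75, -145], [0, 0, 0]]
    - [16, [63, -125, -145], [0, 0, 0]]

```text
clock: 20.85
tcp_pos: [0.5083, 0.1191, 0.1872]
orientation: [-3.141, 0.01, -0.007]
contact_force: [0.6, -0.3, -0.4]
grip_width: 0.0272
```

Emit:
play_rows:
  deltas:
    - [16, [25, -50, 0], [0, 0, 0]]
    - [16, [50, -100, 0], [0, 0, 0]]
    - [16, [75, -145, 0], [0, 0, 0]]
    - [16, [87, -172, 0], [0, 0, 0]]
    - [16, [87, -172, 0], [0, 0, 0]]
    - [16, [87, -172, 0], [0, 0, 0]]

```text
clock: 21.6
tcp_pos: [0.5957, 0.2893, 0.1865]
orientation: [3.141, -0.011, 0.004]
contact_force: [0.4, 0.4, -0.5]
grip_width: 0.0271
```

```bash
python3 -c "
from h import *
o,im,d=grab('wrist','w9.png'); walls(o,d)
delta([.596,.292,.048])
"
```

```text
wall px [ 16. 130.] xy [640.2 531.5] size [37.7 80.8] 74
wall px [138. 138.] xy [632.8 406.1] size [68.9 68.9] 14
wall px [384. 150.] xy [605.2 139.3] size [111.  110.2] 89
wall px [371. 152.] xy [616.5 162.2] size [22.  60.4] 55
wall px [251. 172.] xy [596.7 290.8] size [68.1 68. ] 5
wall px [150. 259.] xy [485.6 416.5] size [97.5 41.1] 62
wall px [382. 277.] xy [468.  133.5] size [24.7 52.6] 25
t 21.65 tcp [0.5959 0.2889 0.1869] shift [ -0.4  -3.2 138.9] turn [ 0.001 -0.003 -0.008] q [-0.23  0.53 -0.44  1.61  0.26  1.05 -2.33] w 0.0273
```

View pics/w9.png

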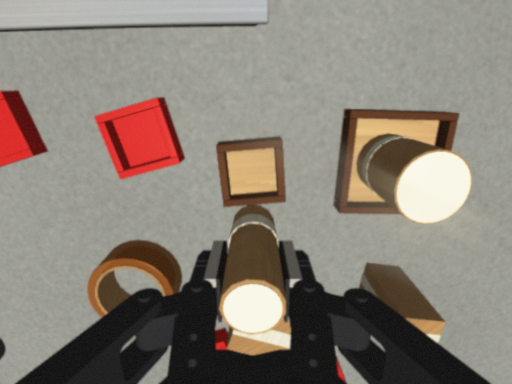

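Tube a is over the smallest wooden holder (252,172), and tube d stands inside the largest.

Emit:
play_rows:
  deltas:
    - [16, [0, -2.5, 50], [0, 0, 0]]
    - [16, [0, -2.5, 95], [0, 0, 0]]
    - [16, [0, -2.5, 122], [0, 0, 0]]
    - [16, [0, -2.5, 133], [0, 0, 0]]
    - [16, [0, -2.5, 137], [0, 0, 0]]
    - [16, [0, -2.5, 137], [0, 0, 0]]
    - [16, [0, -2.5, 137], [0, 0, 0]]

```text
clock: 22.52
tcp_pos: [0.5971, 0.2917, 0.0511]
orientation: [-3.141, 0.012, -0.008]
contact_force: [0.9, 0.2, -0.6]
grip_width: 0.027
```

Emit:
play_rows:
  deltas:
    - [16, [0, 0, 3], [0, 0, 0]]
    - [16, [0, 0, 3.5], [0, 0, 0]]
    - [16, [0, 0, 3.5], [0, 0, 0]]
    - [70, [0, 0, 3], [0, 0, 0]]
    - [70, [0, 0, 3], [0, 0, 0]]
    - [70, [0, 0, 3], [0, 0, 0]]
    - [70, [0, 0, 3], [0, 0, 0]]
    - [70, [0, 0, -20], [0, 0, 0]]

```text
clock: 23.52
tcp_pos: [0.5957, 0.2908, 0.0701]
orientation: [3.14, -0.012, 0.002]
contact_force: [1.5, -0.4, -0.2]
grip_width: 0.07
```

Emit:
play_rows:
  deltas:
    - [70, [0, 0, -50], [0, 0, 0]]
    - [70, [0, 0, -100], [0, 0, 0]]
    - [70, [0, 0, -150], [0, 0, 0]]
    - [70, [-20, 50, -160], [0, 0, 0]]
    - [70, [-40, 100, -170], [0, 0, 0]]
    - [70, [-60, 155, -170], [0, 0, 0]]
    - [70, [-80, 205, -170], [0, 0, 0]]
    - [70, [-100, 250, -170], [0, 0, 0]]

```text
clock: 24.52
tcp_pos: [0.4929, 0.0402, 0.2421]
orientation: [3.14, -0.013, 0.006]
contact_force: [0.4, -1.2, -0.1]
grip_width: 0.0699
```

```bash
python3 -c "
from h import *
delta([.6,0,.25])
o,im,d=grab('wrist','w10.png'); tops(o,d); walls(o,d)
print('SIDE'); o,im,d=grab('side','s10.png'); X=cloud('side',o,d)
for n,(x,y) in dict(a=(.596,.292),b=(.598,-.298),c=(.599,-.148),d=(.605,.143),ca=(.4495,.1325),cb=(.442,.282)).items():
    m=(np.hypot(X[...,0]-x,X[...,1]-y)<.05)&(X[...,2]>.06)&(X[...,2]<.13)&(d>0); p=X[m]
    print(n,m.sum(),np.round(p.mean(0),3) if m.any() else '',p[:,2].max() if m.any() else '')
"
```

```text
t 24.52 tcp [0.4929 0.0402 0.2421] shift [107.4  39.3  -7.4] turn [ 0.002 -0.004 -0.008] q [ 0.18  0.2  -0.43  1.94  0.1   1.02 -1.88] w 0.0699
px [137.  59.] top 0.1018 xy [604.3 143.8] size [63.9 62.8]
px [449.  62.] top 0.0864 xy [ 601.7 -147.7] size [51.9 50.5]
px [ 5. 76.] top 0.0824 xy [594.3 282.3] size [10.1 24.5]
px [ 41. 219.] top 0.0854 xy [442.3 279.5] size [64.4 64.3]
px [170. 215.] top 0.1001 xy [450.3 128.9] size [44.9 45.4]
wall px [173.  60.] xy [604.9 139.6] size [110.4 110.5] 89
wall px [410.  67.] xy [ 599.3 -149.1] size [96.8 97.5] 8
wall px [40. 75.] xy [596.5 290.4] size [68.7 69.9] 4
wall px [506.  87.] xy [ 587.6 -256.3] size [58.1 17.2] 11
wall px [ 80. 193.] xy [452.  260.1] size [86.8 43.5] 27
wall px [ 38. 275.] xy [330.4 350.2] size [69.8 71.5] 18
SIDE
a 134 [0.591 0.298 0.081] 0.09540446910293762
b 179 [ 0.593 -0.289  0.091] 0.11498456501008304
c 179 [ 0.594 -0.138  0.079] 0.09039987832829197
d 413 [0.593 0.155 0.089] 0.10509324005123803
ca 395 [0.443 0.138 0.087] 0.10350667398349282
cb 551 [0.433 0.287 0.08 ] 0.0883179113856597
```

View pics/w10.png

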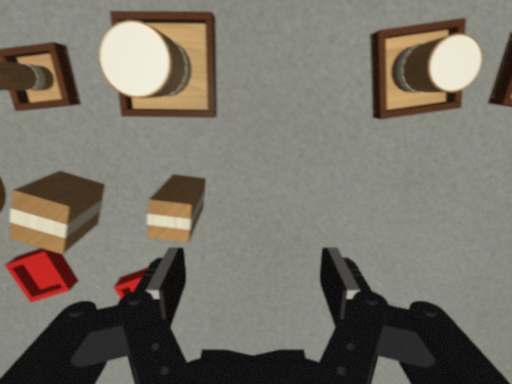

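View pics/s10.png

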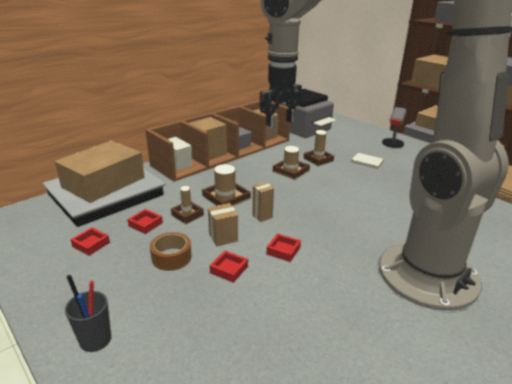

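The side view shows all four tubes upright in their holders: a at (186,200), d at (224,183), c at (291,160) and b at (320,146). Both cartons are where they started and the gripper is clear, so I'll hand in.

```bash
python3 -c "
from h import *
print(r.hand_in())"
```

```text
the job is handed in; nothing more can be done
None
```

All four tubes were placed in their holders by thickness, thickest in largest, and the job was handed in at about 25 s of the 96 s allowed. No verdict was reported.

- **Tubes:** In the last side picture all four stand upright in their holders. Wrist depth put tubes c and d within about 5 mm of their holder middles, with tops about 6 mm higher than on the counter, as expected on the holder floors. Tubes a and b were not measured from above after release. The side depth puts each about 10 mm or less from its holder's middle, but it sees only one face of each tube.
- **Cartons:** Both measured within about 4 mm of where they started, which is roughly the measuring error.
- **Contact:** Readings between moves never went above about 8 N, and the gripper ended clear of everything.
- **Disagreements:** The top and wrist cameras differed by up to 4 mm, and the arm stopped 1–4 mm off its commanded poses. Both are well inside the 24 mm tolerance, and no check failed.

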